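Nip a notebook in the book press

ROBOT

A 6-joint arm with a two-finger parallel gripper is mounted at the origin on the work surface. World frame = base frame: x ahead of the robot, y to its left, z up, the work surface at z = 0. Lengths are in mm, angles in rad, forces in N, time in s.
With the tool pointing down it reaches from about 350 to 875 mm from the base axis. Payload 4.2 kg.
Tool frame: the origin (TCP) lies at the very end of the fingers, on their centre line; the grasp point (between the pads) lies 19 mm behind it; z points along the fingers, y is the line along which they close (so a half turn about z gives the same grasp; the last joint's range is limited). The gripper opens to 85 mm and grips with 20 to 120 N. Pads are 22 mm wide; open, the fingers measure 114 mm over their backs; the gripper's body (76 mm by 85 mm) begins 54 mm behind the grasp point. The pads swing forward as they close: fully open they stand 13 mm farther back than shut.
Start: joints at [-0.89, 0.385, 0.008, 0, -1.194, -0.259], TCP at [255.89, -570.193, 231.312] pointing down, gripper open.
Joint ranges: [-3.14, 3.14], [-1.21, 2.06], [-1.07, 1.41], [-3.16, 2.05], [-2.99, -0.16], [-3.1, 3.1]. Speed limits (rad/s): [2.79, 2.79, 3.14, 3.14, 3.14, 3.14].

INTERFACE

Orientations are given as a unit quaternion [x, y, z, w].
In Python, from bench import arm, optics gives the robot as it stands. The module is installed in compiled form; this text tells all that it offers.
- The arm moves only by the tool step_arm, never from a script. Its argument "motion" is a list of rows, each an object with "dr": the turn, a rotation vector about the tool's x, y, z in units of 8 degrees (1.0 is 8 degrees), a list of three; "slide": the shift along the tool's x, y, z in mm, a list of three; "jaw": the finger opening in mm, from 0 to 85.4. A call has exactly 8 rows; each row is the pose to reach, as a shift and turn from the pose commanded when the call began, along the tool's axes at that moment; what a row does not reach only later rows make up. A row lasts 1/8 s, in which the tool goes at most 62.5 mm and 10.7 degrees, less where a joint would pass 70% of its speed; a pose out of reach is approached as far as the arm can. A call with a gripper value outside its range is refused whole. The fingers move at their own pace and stop on an object; the grip force is fixed at half the most. Time passes only in rows, so rows that repeat a pose let the fingers close, or fill a call up. It gives the time, the measured TCP pose, the force, the opening and the grip force at its end, in the units of the state.
- arm.read_state(): the state, without advancing time (a new reading comes with each control period).
- optics.get_image(name): name is "side" or "top" or "wrist"; returns the picture (400x640x3 uint8, blue, green, red); there is no depth.
- optics.camera_info(name): a dict with "camera_matrix" (3x3 intrinsics, pixels), "view" (4x4, takes a point from world to camera coordinates); the wrist camera has in their place "T_tool_cam" (4x4, takes a point from camera to tool coordinates, whose origin is the TCP and whose axes are the flange's). Camera axes: x right, y up, looking along -z (the intrinsics and any distortion apply to the point x, -y, -z); pixel columns grow to the right and rows downward; lengths in mm; the calibration is good to about 2 mm. A picture is of the moment at which its call begins: read the wrist's pose just before it. camera_info takes no time and is no camera call.
- arm.job_done(): hands the job in; it is judged then, once.
The state is a dict: "clock": time; "joints": joint angles; "joint_vel": joint speeds; "joint_efforts": joint torques, N m; "position": TCP position; "ee_rot": TCP orientation; "contact_force": force on the tool from outside, world axes, zero at the start; "wrist_torque": the same for the moment, N m; "gripper_width": finger opening in mm; "grasp_force": force on a finger pad.
Only numpy, scipy, OpenCV 4.12 (cv2) and the standard library are available. Lean on these libraries where they do the work, as an engineer would, in place of code of your own. Each camera call takes 0.05 s, during which the arm holds its last target. There are 200 camera calls.

TASK

One notebook lies half inside the book press: slide it straight in until it sits centred and square under the platen. Then turn the T-handle clockwise until the platen meets its cover and snug it down by feel, about a quarter turn past first touch and never as much as half a turn, and let go. Leave the other notebook on its board, and the mug and the jar, where they are.

Things in the scene. Friction and masses are not known exactly. Their poses are not given: they have to be found in the camera images.
- press: Green book press, fixed, its open front turned to the right and towards the robot. Bed 180 (x) x 250 (y) mm, top 12 mm above the desk; columns of 18 mm diameter at x = 0, y = +-105 mm; bridge 44 (x) x 250 mm, 118 to 152 mm up, with a brass nut of 48 mm diameter up to 164 mm. Origin: on the desk under the screw's axis, the centre of bed and platen; x points from the open front to the back, z up.
- platen: Green pressing plate 100 (x) x 160 (y) x 14 mm, axes as the press; the screw moves it straight up and down, its two lugs running on the columns. Origin: centre of its underside, 82 mm above the desk when fully raised; it starts 33 to 41 mm above the bed.
- screw (a joint): Angle of the screw and T-handle, rad: 0 with the platen fully raised, growing clockwise seen from above, which lowers platen and handle 12 mm a turn. It stays where it is left. Free turning takes 0.32 N m (5 N at 65 mm from the axis); once the platen bears on a notebook this grows by 0.57 N m per turn (2.2 N more at 65 mm after a quarter turn).
- handle_hub (a point): Centre of the T-handle's steel bar, on the screw's axis, 208 mm above the platen's underside. The bar is level, 12 mm in diameter, 85 mm long to either side; its hub is 38 mm in diameter, 18 mm up and 26 mm down from here.
- handle_ball (a point): Centre of one of the two black balls (26 mm diameter) at the ends of the handle's bar, 85 mm from the axis; the other is opposite.
- red_notebook: Red hard-cover notebook lying flat, loose, 0.3 kg: 105 mm (x, spine at -x) by 148 mm (y) by 20 mm thick (the thin one). Origin: centre of its underside. Under the platen its pages give springily, 1 mm per 25 N. Either notebook may be the one half inside the press; the other waits on the board.
- blue_notebook: Blue hard-cover notebook lying flat, loose, 0.3 kg: 105 mm (x, spine at -x) by 148 mm (y) by 27 mm thick (the thick one). Origin: centre of its underside. Under the platen its pages give springily, 1 mm per 25 N. Either notebook may be the one half inside the press; the other waits on the board.
- board: Pale wooden pressing board 135 x 178 x 12 mm on the desk behind (+x of) the press, on which the other notebook waits. Origin: centre of its underside.
- mug: Dark patterned mug, 80 mm diameter, 95 mm high, standing on a cork coaster to the right of the press. Origin: centre of its foot.
- jar: White jar, 60 mm diameter, 75 mm high, on the desk to the right of the press. Origin: centre of its foot.
There are look-alikes about, which are no part of the job. Of the things that look like the red_notebook, the larger one is meant. Of the things that look like the blue_notebook, the smaller one is meant.

How it is judged:
By the outcome, as a careful person would: the job done as asked, in the order asked, and still so for the second after the job is handed in, with the robot touching nothing.
It also fails if it takes over 72 s, if anything falls off the work surface, if the arm or the gripper's body presses on something with over 40 N, if the wrist force passes 120 N, or if a joint passes its speed limit or range.

## Working session

There is one attempt and no reset: what is moved stays moved. The work goes in short steps, Python scripts to look and compute and a tool call to move; the robot and the scene stay as the last step left them, time stands still between calls to the robot, and variables do not carry over. Pictures are saved under pics/ and viewed, at most 10 in all, crops included, and the job is handed in when it is done.

Besides the shell and the picture viewer there is one more tool, called in YAML: its name, and indented under it one key for each argument. step_arm: Moves the arm, as the interface text tells. Its arguments: {"type":"object","properties":{"motion":{"type":"array","items":{"type":"object","properties":{"dr":{"type":"array","items":{"type":"number"}},"slide":{"type":"array","items":{"type":"number"}},"jaw":{"type":"number"}}}}},"required":["motion"]}

```bash
mkdir -p pics; python3 - <<'E'
from bench import arm, optics
import cv2,numpy as np
np.set_printoptions(precision=4,suppress=True)
for n in ("side","top"):
    cv2.imwrite(f"pics/{n}0.png",optics.get_image(n))
    print(n,optics.camera_info(n))
print(optics.camera_info("wrist"))
print(arm.read_state())
E
```

```text
side {'camera_matrix': array([[408.5719,   0.    , 313.4085],
       [  0.    , 408.5719, 192.3183],
       [  0.    ,   0.    ,   1.    ]]), 'view': array([[  -0.8087,   -0.5879,    0.0182,  447.2352],
       [   0.3386,   -0.4399,    0.8318, -340.0128],
       [  -0.481 ,    0.6788,    0.5548, -981.0132],
       [   0.    ,    0.    ,    0.    ,    1.    ]])}
top {'camera_matrix': array([[480.052 ,   0.    , 323.6634],
       [  0.    , 480.052 , 194.1698],
       [  0.    ,   0.    ,   1.    ]]), 'view': array([[    0.019 ,    -0.9997,     0.0155,   -14.1222],
       [    0.9833,     0.0215,     0.1807,  -573.545 ],
       [   -0.181 ,     0.0118,     0.9834, -1702.2782],
       [    0.    ,     0.    ,     0.    ,     1.    ]])}
{'camera_matrix': array([[330.5758,   0.    , 323.7905],
       [  0.    , 330.5758, 201.1098],
       [  0.    ,   0.    ,   1.    ]]), 'T_tool_cam': array([[   0.0012,    0.9554,    0.2952,   75.5353],
       [   1.    ,   -0.0014,    0.0006,    0.4974],
       [   0.001 ,    0.2952,   -0.9554, -143.5803],
       [   0.    ,    0.    ,    0.    ,    1.    ]])}
{'clock': 0.1, 'joints': array([-0.8904,  0.3855,  0.0068, -0.0004, -1.194 , -0.2586]), 'joint_vel': array([-0.0003, -0.0025,  0.0042,  0.0023,  0.0014, -0.    ]), 'joint_efforts': array([ -0.0011, -39.332 ,  18.8929,   4.198 ,  -0.0026,  -0.    ]), 'position': array([ 255.6835, -569.7495,  230.3243]), 'ee_rot': array([-0.2093,  0.9779,  0.001 , -0.0003]), 'contact_force': array([-0.1663, -0.5068, -0.03  ]), 'wrist_torque': array([ 0.0377, -0.0127,  0.0083]), 'grasp_force': 0.0, 'gripper_width': 85.56478608734268}
```

View pics/side0.png

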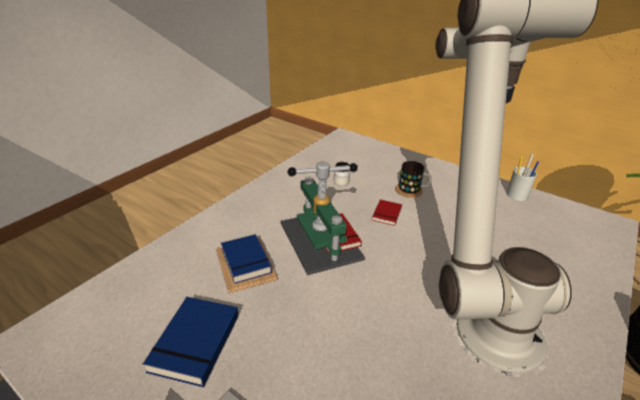

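View pics/top0.png

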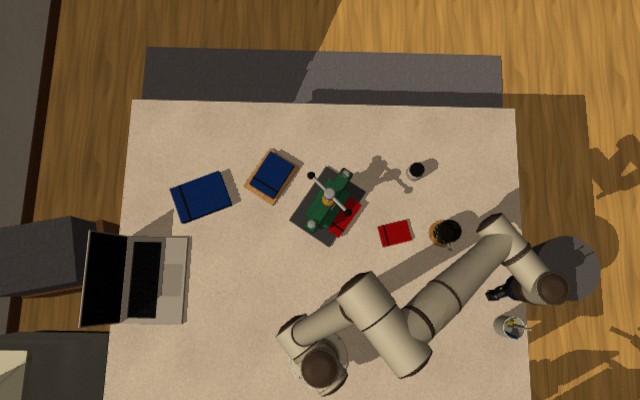

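The top view shows the press at about (328,205). A red notebook sticks out of its front at (346,217), and a smaller red look-alike lies at (395,233). A blue notebook is on the board at (272,175), and a larger blue look-alike is at (201,197). The red one meant is the one in the press. I'll confirm that in an enlarged crop.

```bash
cat > h.py <<'E'
import numpy as np,cv2
from bench import arm,optics
from scipy.spatial.transform import Rotation as R
np.set_printoptions(precision=1,suppress=True)
def cam(n,st=None):
    c=optics.camera_info(n); K=c["camera_matrix"]
    if n=="wrist":
        T=np.eye(4);T[:3,:3]=R.from_quat(st["ee_rot"]).as_matrix();T[:3,3]=st["position"]
        return K,np.linalg.inv(T@c["T_tool_cam"])
    return K,c["view"]
def proj(C,P):
    K,V=C;p=np.atleast_2d(P)@V[:3,:3].T+V[:3,3]
    q=(p*[1,-1,-1])@K.T; return q[:,:2]/q[:,2:]
def back(C,uv,z):
    K,V=C; Vi=np.linalg.inv(V); o=Vi[:3,3]
    d=(np.linalg.inv(K)@[uv[0],uv[1],1])*[1,-1,-1]; d=Vi[:3,:3]@d
    return o+d*(z-o[2])/d[2]
E
python3 - <<'E'
import cv2
a=cv2.imread("pics/top0.png")[150:260,270:420]; b=cv2.imread("pics/side0.png")[150:280,270:420]
a=cv2.resize(a,None,fx=5,fy=5,interpolation=cv2.INTER_CUBIC)
cv2.imwrite("pics/c1.png",a)
cv2.imwrite("pics/c2.png",cv2.resize(b,None,fx=4.5,fy=4.5,interpolation=cv2.INTER_CUBIC))
E
```

```text
(no output)
```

View pics/c1.png

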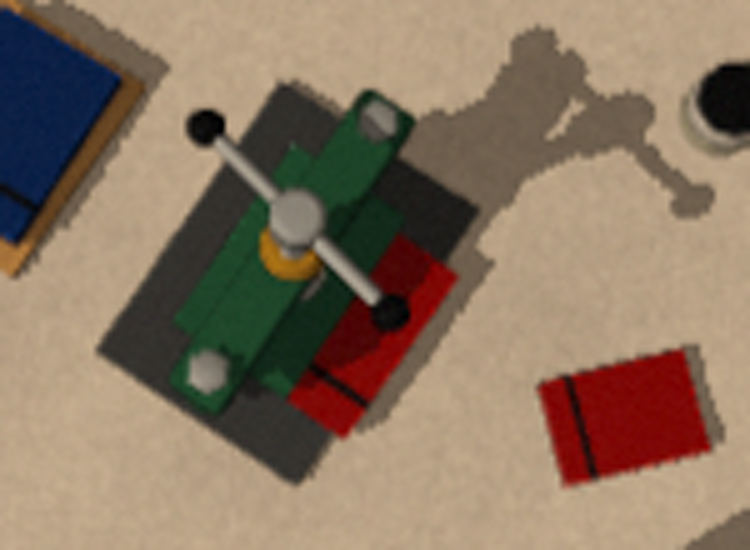

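The crop shows the press bed with corners at (97,350), (287,83), (478,208) and (297,485). The larger red notebook protrudes, with outer corners at (457,272) and (343,437). The small red one at (630,415) is clearly smaller and is loose on the desk. So the red notebook in the press is the target.

```bash
python3 - <<'E'
from h import *
C=cam("top")
f=lambda u,v:(u/5+270-.4,v/5+150-.4)
L,T,Rr,B=[back(C,f(*p),12) for p in [(97,350),(287,83),(478,208),(297,485)]]
print("bed",L,T,Rr,B,"ctr",(L+T+Rr+B)/4,"lens",np.linalg.norm(T-L),np.linalg.norm(B-Rr),np.linalg.norm(T-Rr),np.linalg.norm(L-B))
x=((L+T)-(Rr+B))/2; y1=((L+B)-(T+Rr))/2
print("x yaw",np.degrees(np.arctan2(x[1],x[0])),"y yaw-90",np.degrees(np.arctan2(y1[1],y1[0]))-90)
nb=[back(C,f(*p),32) for p in [(457,272),(343,437),(397,235),(288,400)]]
for n in nb: print("nb",n)
d=nb[1]-nb[0]; print("len",np.linalg.norm(d),np.degrees(np.arctan2(d[1],d[0]))-90)
c=(L+T+Rr+B)/4; yaw=np.arctan2(y1[1],y1[0])-np.pi/2
X=np.array([np.cos(yaw),np.sin(yaw)]);Y=np.array([-X[1],X[0]])
for n in nb: print("press frame",(n-c)[:2]@X,(n-c)[:2]@Y)
for z in(245,255,265): 
  a,b=back(C,f(206,127),z),back(C,f(391,313),z); print(z,a,b,"mid",(a+b)/2,np.linalg.norm(a-b), back(C,f(297,213),z+18))
  e=(a-b);print("bar ang in press",np.degrees(np.arctan2(e[:2]@Y,e[:2]@X)))
E
```

```text
bed [482.7 123.6  12. ] [688.9 -13.4  12. ] [ 595.9 -158.4   12. ] [386.1 -26.2  12. ] ctr [538.4 -18.6  12. ] lens 247.61419889753392 247.9808866209626 172.26159006927892 178.1722237314114
x yaw 57.2362682254992 y yaw-90 57.091808834242386
nb [ 543.6 -141.1   32. ]
nb [420.1 -58.6  32. ]
nb [570.4 -96.5  32. ]
nb [446.3 -18.   32. ]
len 148.50558231119726 56.25842924824215
press frame -99.95416463515824 -70.90129129692254
press frame -97.79419477520278 77.58858212140814
press frame -48.00238913447088 -69.15999441201767
press frame -49.5456584809695 77.61793215697793
245 [601.1  43.2 245. ] [480.8 -79.1 245. ] mid [540.9 -17.9 245. ] 171.49662705406712 [541.8 -16.9 263. ]
bar ang in press -11.610127623016231
255 [598.8  43.  255. ] [479.4 -78.4 255. ] mid [539.1 -17.7 255. ] 170.3778568315281 [539.9 -16.6 273. ]
bar ang in press -11.610127623016188
265 [596.6  42.9 265. ] [477.9 -77.8 265. ] mid [537.2 -17.5 265. ] 169.25908660898924 [538.  -16.4 283. ]
bar ang in press -11.610127623016185
```

View pics/c2.png

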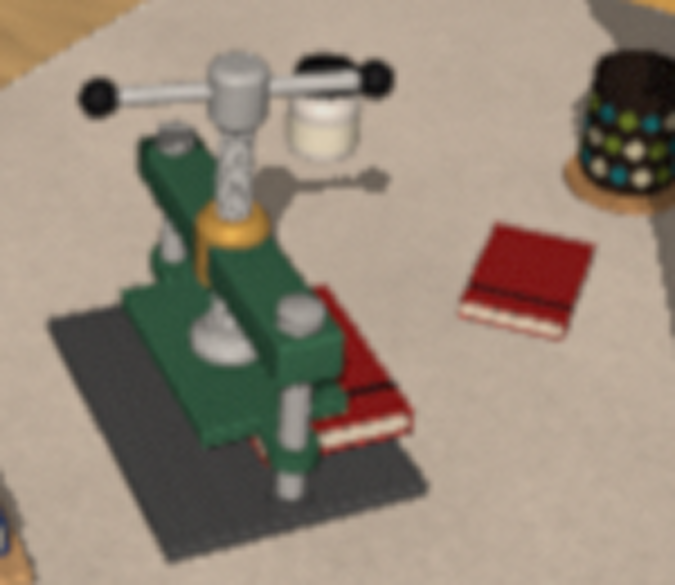

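```bash
python3 - <<'E'
from h import *
ps=np.radians(57.15);X=np.array([np.cos(ps),np.sin(ps),0]);Y=np.array([-X[1],X[0],0]);Z=np.array([0,0,1.])
P=np.array([538.8,-18.2,0])
def tool(s,al):
    a=np.radians(al);z=np.cos(a)*X-np.sin(a)*Z;y=s*Y;return np.c_[np.cross(y,z),y,z]
# wrist model: W=Rz(q1)Ry(phi)Rx(q4)Ry(-q5)Rx(-q6); tool z=W x ; const from start
W=lambda q1,phi,q4,q5,q6:(R.from_euler('ZYXYX',[q1,phi,q4,-q5,q6])).as_matrix()
st=arm.read_state();q=st["joints"];Rt=R.from_quat(st["ee_rot"]).as_matrix()
for s6 in(1,-1):
  C=W(q[0],q[1]-q[2],0,q[4],s6*q[5]).T@Rt; print(s6,C.round(2).tolist())
  for s in(1,-1):
   for al in(40,60):
    T=tool(s,al);tcp=P+X*-52.5;tcp[2]=18;wc=tcp-T[:,2]*230
    q1=np.arctan2(wc[1],wc[0])
    for phi in(.2,.6):
     M=R.from_euler('ZY',[q1,phi]).as_matrix().T@T@C.T
     a=R.from_matrix(M).as_euler('XYX')
     print("s",s,al,wc,q1.round(2),phi,"q4",a[0].round(2),"q5",-a[1].round(2),"q6",(s6*a[2]).round(2))
E
```

```text
Traceback (most recent call last):
  File "scipy/spatial/transform/_rotation.pyx", line 1413, in scipy.spatial.transform._rotation.Rotation.from_euler
ValueError: Expected axis specification to be a non-empty string of upto 3 characters, got ZYXYX
```

```bash
python3 - <<'E'
from h import *
ps=np.radians(57.15);X=np.array([np.cos(ps),np.sin(ps),0]);Y=np.array([-X[1],X[0],0]);Z=np.array([0,0,1.])
P=np.array([538.8,-18.2,0])
def tool(s,al):
    a=np.radians(al);z=np.cos(a)*X-np.sin(a)*Z;y=s*Y;return np.c_[np.cross(y,z),y,z]
W=lambda q1,phi,q4,q5,q6:(R.from_euler('ZY',[q1,phi])*R.from_euler('XYX',[q4,-q5,q6])).as_matrix()
st=arm.read_state();q=st["joints"];Rt=R.from_quat(st["ee_rot"]).as_matrix()
for s6 in(1,-1):
  C=W(q[0],q[1]-q[2],0,q[4],s6*q[5]).T@Rt; print(s6,C.round(2).tolist())
  if abs(C[1,0]*C[1,1])>.1: continue
  for s in(1,-1):
   for al in(40,60):
    T=tool(s,al);tcp=P+X*-52.5;tcp[2]=18;wc=tcp-T[:,2]*230
    q1=np.arctan2(wc[1],wc[0])
    for phi in(.2,.6):
     M=R.from_euler('ZY',[q1,phi]).as_matrix().T@T@C.T
     a=R.from_matrix(M).as_euler('XYX')
     print("s",s,al,wc,q1.round(2),phi,"q4",a[0].round(2),"q5",-a[1].round(2),"q6",(s6*a[2]).round(2))
E
```

```text
1 [[0.0, -0.0, 1.0], [-0.87, 0.49, 0.0], [-0.49, -0.87, 0.0]]
-1 [[0.0, -0.0, 1.0], [-1.0, 0.0, 0.0], [-0.0, -1.0, -0.0]]
s 1 40 [ 414.7 -210.3  165.8] -0.47 0.2 q4 0.89 q5 -1.36 q6 0.09
s 1 40 [ 414.7 -210.3  165.8] -0.47 0.6 q4 1.0 q5 -1.13 q6 0.43
s 1 60 [ 447.9 -158.9  217.2] -0.34 0.2 q4 0.53 q5 -1.28 q6 -0.1
s 1 60 [ 447.9 -158.9  217.2] -0.34 0.6 q4 0.64 q5 -0.95 q6 0.15
s -1 40 [ 414.7 -210.3  165.8] -0.47 0.2 q4 0.89 q5 -1.36 q6 -3.05
s -1 40 [ 414.7 -210.3  165.8] -0.47 0.6 q4 1.0 q5 -1.13 q6 -2.71
s -1 60 [ 447.9 -158.9  217.2] -0.34 0.2 q4 0.53 q5 -1.28 q6 3.04
s -1 60 [ 447.9 -158.9  217.2] -0.34 0.6 q4 0.64 q5 -0.95 q6 -3.0
```

```bash
cat >> h.py <<'E'
PS=np.radians(57.15);P0=np.array([538.8,-18.2,0.])
def axes(ps=PS):
    X=np.array([np.cos(ps),np.sin(ps),0]);return X,np.array([-X[1],X[0],0]),np.array([0,0,1.])
def tilt(al,s=1,ps=PS):
    X,Y,Z=axes(ps);a=np.radians(al);z=np.cos(a)*X-np.sin(a)*Z;y=s*Y;return np.c_[np.cross(y,z),y,z]
def world(x,y,z):
    X,Y,Z=axes();return P0+x*X+y*Y+z*Z
def press(p):
    X,Y,Z=axes();d=np.array(p)-P0;return np.array([d@X,d@Y,d[2]])
def delta(st,p,T):
    A=R.from_quat(st["ee_rot"]).as_matrix()
    return A.T@(np.array(p)-st["position"]),np.degrees(R.from_matrix(A.T@T).as_rotvec())/8
E
python3 - <<'E'
from h import *
st=arm.read_state();C=cam("top")
print(delta(st,world(-190,3,110),tilt(55)),world(-190,3,110))
print("mug",back(C,(445,231),95),"jar",back(C,(417,171),75),"smallred",back(C,(396,233),15))
E
```

```text
(array([-323.1,  286.2,  120.9]), array([-1.2, -4.2, -4. ])) [ 433.2 -176.2  110. ]
mug [ 443.1 -432.6   95. ] jar [ 663.  -341.2   75. ] smallred [ 440.8 -272.4   15. ]
```

step_arm:
  motion:
    - {"slide": [-40,36,0],"dr": [0,0,0]}
    - {"slide": [-80,72,0],"dr": [-0.2,-0.6,-0.6]}
    - {"slide": [-120,107,5],"dr": [-0.4,-1.2,-1.2]}
    - {"slide": [-160,143,15],"dr": [-0.6,-1.8,-1.8]}
    - {"slide": [-200,179,30],"dr": [-0.8,-2.4,-2.4]}
    - {"slide": [-240,215,50],"dr": [-1,-3,-3]}
    - {"slide": [-280,250,75],"dr": [-1.1,-3.6,-3.6]}
    - {"slide": [-320,284,100],"dr": [-1.2,-4.2,-4]}

```text
$.motion[0]: bad value
```

```bash
python3 - <<'E'
from h import *
st=arm.read_state();im=optics.get_image("wrist");cv2.imwrite("pics/w1.png",im)
np.save("st1.npy",st,allow_pickle=True)
print(st["clock"],st["position"],press(st["position"]),st["joints"].round(2),delta(st,world(-190,3,110),tilt(55)),st["contact_force"])
E
```

```text
0.1 [ 255.7 -569.7  230.3] [-616.9  -61.3  230.3] [-0.9  0.4  0.  -0.  -1.2 -0.3] (array([-323.1,  286.2,  120.9]), array([-1.2, -4.2, -4. ])) [-0.2 -0.5 -0. ]
```

View pics/w1.png

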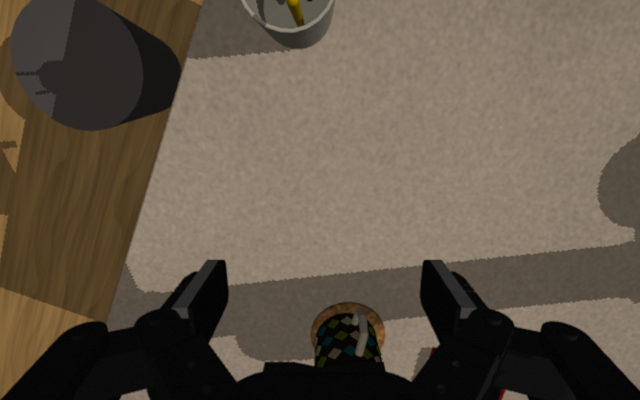

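The move was refused because each row needs a jaw value. The picture shows only the start view: the mug at (347,335) and the fingers near row 300. I'll resend the move.

step_arm:
  motion:
    - {"slide": [-40,36,0],"dr": [0,0,0],"jaw": 85}
    - {"slide": [-80,72,0],"dr": [-0.2,-0.6,-0.6],"jaw": 85}
    - {"slide": [-120,107,5],"dr": [-0.4,-1.2,-1.2],"jaw": 85}
    - {"slide": [-160,143,15],"dr": [-0.6,-1.8,-1.8],"jaw": 85}
    - {"slide": [-200,179,30],"dr": [-0.8,-2.4,-2.4],"jaw": 85}
    - {"slide": [-240,215,50],"dr": [-1,-3,-3],"jaw": 85}
    - {"slide": [-280,250,75],"dr": [-1.1,-3.6,-3.6],"jaw": 85}
    - {"slide": [-320,284,100],"dr": [-1.2,-4.2,-4],"jaw": 85}

```text
clock: 1.15
position: [432.1, -178.5, 130.9]
ee_rot: [-0.458, 0.838, 0.139, 0.263]
contact_force: [0.9, -0.5, 0.1]
gripper_width: 85.1
grasp_force: 0.0
```

```bash
python3 - <<'E'
from h import *
st=arm.read_state();im=optics.get_image("wrist");cv2.imwrite("pics/w2.png",im)
np.save("st2.npy",st,allow_pickle=True)
print(st["clock"],st["position"],press(st["position"]),st["joints"].round(2),delta(st,world(-190,3,110),tilt(55)),st["contact_force"])
E
```

```text
1.15 [ 432.1 -178.5  130.9] [-192.5    2.6  130.9] [-0.5  0.3 -0.3 -0.7 -1.   0.3] (array([ 9.8,  0.5, 18.7]), array([-0., -0.,  0.])) [ 0.9 -0.5  0.1]
```

View pics/w2.png

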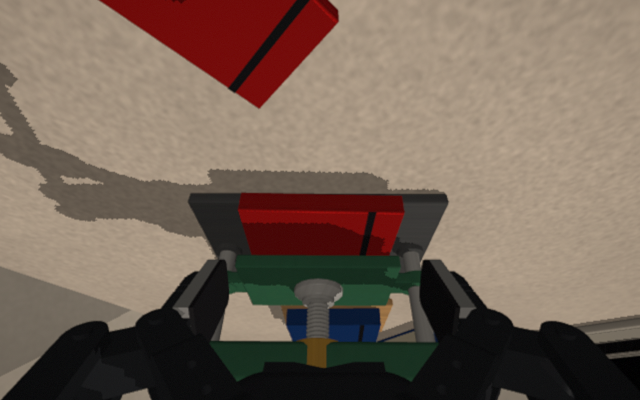

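The wrist view is upside down. It shows the bed's front edge from (190,194) to (447,194), and the notebook's front face between x=240 and x=403 over rows 194–210. The platen is behind at row 265. I'll refine these points numerically.

```bash
python3 - <<'E'
from h import *
st=np.load("st2.npy",allow_pickle=True).item();C=cam("wrist",st)
im=cv2.imread("pics/w2.png").astype(int)
red=(im[...,2]>70)&(im[...,1]<60)&(im[...,0]<60)
for r in (197,200,204,208,212,216,225,235,245): 
    c=np.where(red[r,230:415])[0]+230; print(r,c.min(),c.max())
print([(c,[int(k) for k in im[186:216,c].sum(1)]) for c in (300,)])
for r in (196,198,200,202): print(r,[int(v) for v in im[r,184:196].sum(1)],[int(v) for v in im[r,440:454].sum(1)])
for p in [(190,194),(447,194)]: print("bed",press(back(C,p,12)))
for p in [(240,194),(403,194)]: print("nb bot",press(back(C,p,12)))
for p in [(240,209.5),(403,209.5)]: print("nb top",press(back(C,p,32)))
for n,q in dict(bl=(-90,125,12),br=(-90,-125,12),pl=(-50,80,52),pr=(-50,-80,52),pl2=(-50,80,46),colL=(0,105,12),nut=(0,0,164)).items(): print(n,proj(C,world(*q)))
E
```

```text
197 241 401
200 240 401
204 239 403
208 238 403
212 239 404
216 240 403
225 244 400
235 247 396
245 250 392
[(300, [278, 277, 274, 270, 264, 268, 253, 198, 108, 87, 95, 94, 90, 91, 87, 94, 96, 98, 97, 87, 95, 90, 88, 102, 118, 151, 162, 143, 140, 143])]
196 [284, 284, 284, 289, 275, 191, 116, 101, 105, 105, 104, 101] [105, 108, 107, 108, 104, 100, 161, 393, 456, 460, 460, 463, 460, 462]
198 [276, 277, 277, 277, 227, 146, 106, 107, 109, 110, 107, 109] [110, 106, 107, 109, 108, 101, 120, 265, 417, 456, 452, 450, 449, 455]
200 [278, 275, 275, 243, 161, 112, 109, 112, 113, 114, 114, 115] [112, 113, 113, 112, 112, 113, 104, 153, 345, 431, 439, 439, 443, 449]
202 [284, 284, 279, 240, 158, 112, 110, 112, 113, 116, 113, 113] [140, 141, 138, 139, 140, 141, 135, 156, 297, 414, 440, 439, 440, 445]
bed [ -97.9 -122.    12. ]
bed [-100.7  115.9   12. ]
nb bot [-98.4 -75.3  12. ]
nb bot [-100.2   75.5   12. ]
nb top [-101.2  -71.5   32. ]
nb top [-103.    72.2   32. ]
bl [[453.3 201.2]]
br [[189.5 199.3]]
pl [[403.6 259. ]]
pr [[238.2 257.7]]
pl2 [[402.7 253.5]]
colL [[412.1 249.1]]
nut [[319.4 399.9]]
```

```bash
python3 - <<'E'
from h import *
st=np.load("st2.npy",allow_pickle=True).item();C=cam("wrist",st)
im=cv2.imread("pics/w2.png").astype(int)
for p in [(187.5,201),(449,201)]: print("bed",press(back(C,p,12)))
for p in [(238.5,212),(404.5,212)]: print("nb top",press(back(C,p,32)))
# side faces: nut/bed/platen columns
g=(im[...,1]>im[...,2]+15)&(im[...,1]>im[...,0]+5)
for r in (258,262,266,270,274): 
  c=np.where(g[r])[0]; print(r,c.min(),c.max())
for c in (270,290,350): print(c,[tuple(map(int,v)) for v in im[248:284:2,c]])
E
```

```text
bed [ -87.3 -127.7   12. ]
bed [-90.3 120.8  12. ]
nb top [-97.5 -73.6  32. ]
nb top [-99.4  74.2  32. ]
258 237 398
262 236 399
266 236 400
270 237 399
274 228 420
270 [(7, 8, 72), (6, 5, 71), (5, 4, 71), (11, 16, 63), (32, 48, 24), (32, 48, 25), (33, 48, 25), (33, 49, 26), (33, 50, 25), (36, 53, 27), (30, 46, 23), (30, 44, 23), (31, 45, 23), (30, 44, 24), (30, 45, 22), (31, 46, 23), (31, 45, 23), (31, 45, 24)]
290 [(2, 5, 71), (7, 7, 71), (5, 5, 72), (10, 14, 63), (31, 47, 24), (33, 48, 24), (34, 49, 26), (33, 49, 24), (33, 50, 25), (35, 52, 26), (31, 45, 22), (31, 45, 23), (30, 44, 22), (31, 45, 24), (29, 44, 22), (31, 45, 24), (31, 46, 23), (31, 46, 24)]
350 [(6, 4, 71), (7, 8, 72), (8, 7, 72), (8, 9, 67), (30, 44, 25), (30, 46, 23), (32, 47, 24), (31, 47, 24), (33, 49, 25), (34, 50, 25), (30, 45, 24), (29, 44, 23), (30, 44, 22), (28, 44, 22), (29, 44, 22), (29, 43, 22), (29, 44, 22), (29, 43, 21)]
```

```bash
python3 - <<'E'
from h import *
st=arm.read_state()
print(delta(st,world(-125,2,12),tilt(55)), press([440.8,-272.4,15]))
E
```

```text
(array([ 14. ,  -4.4, 131. ]), array([ 0., -0., -0.])) [-266.7  -55.6   15. ]
```

step_arm:
  motion:
    - {"slide": [2,0,22],"dr": [0,0,0],"jaw": 85}
    - {"slide": [4,-1,44],"dr": [0,0,0],"jaw": 85}
    - {"slide": [6,-2,66],"dr": [0,0,0],"jaw": 85}
    - {"slide": [9,-3,88],"dr": [0,0,0],"jaw": 85}
    - {"slide": [11,-4,108],"dr": [0,0,0],"jaw": 85}
    - {"slide": [13,-4,122],"dr": [0,0,0],"jaw": 85}
    - {"slide": [14,-4,131],"dr": [0,0,0],"jaw": 85}
    - {"slide": [14,-4,131],"dr": [0,0,0],"jaw": 85}

```text
clock: 2.2
position: [469.4, -129.9, 14.9]
ee_rot: [-0.457, 0.839, 0.14, 0.261]
contact_force: [-0.5, -0.2, -0.3]
gripper_width: 85.0
grasp_force: 0.0
```

```bash
python3 - <<'E'
from h import *
st=arm.read_state()
print(st["clock"],press(st["position"]),st["contact_force"],delta(st,world(-100,2,12),tilt(55)),delta(st,world(-125,2,12),tilt(55)))
E
```

```text
2.2 [-131.5   -2.3   14.9] [-0.5 -0.2 -0.3] (array([-24.3,   4.3,  20.2]), array([-0. , -0.1,  0. ])) (array([-3.7,  4.3,  6.1]), array([-0. , -0.1,  0. ]))
```

step_arm:
  motion:
    - {"slide": [-4,1,4],"dr": [0,0,0],"jaw": 85}
    - {"slide": [-8,2,7],"dr": [0,0,0],"jaw": 85}
    - {"slide": [-11,3,10],"dr": [0,0,0],"jaw": 85}
    - {"slide": [-14,4,12],"dr": [0,0,0],"jaw": 85}
    - {"slide": [-16,4,13],"dr": [0,0,0],"jaw": 85}
    - {"slide": [-17,4,14],"dr": [0,0,0],"jaw": 85}
    - {"slide": [-17,4,14],"dr": [0,0,0],"jaw": 85}
    - {"slide": [-17,4,14],"dr": [0,0,0],"jaw": 85}

```text
clock: 3.2
position: [478.1, -109.5, 13.5]
ee_rot: [-0.457, 0.839, 0.139, 0.262]
contact_force: [0.1, -0.2, 0.4]
gripper_width: 85.5
grasp_force: 0.0
```

```bash
python3 - <<'E'
from h import *
st=arm.read_state();im=optics.get_image("wrist");cv2.imwrite("pics/w3.png",im)
np.save("st3.npy",st,allow_pickle=True)
print(st["clock"],press(st["position"]),st["contact_force"])
E
```

```text
3.2 [-109.7    1.5   13.5] [ 0.1 -0.2  0.4]
```

View pics/w3.png

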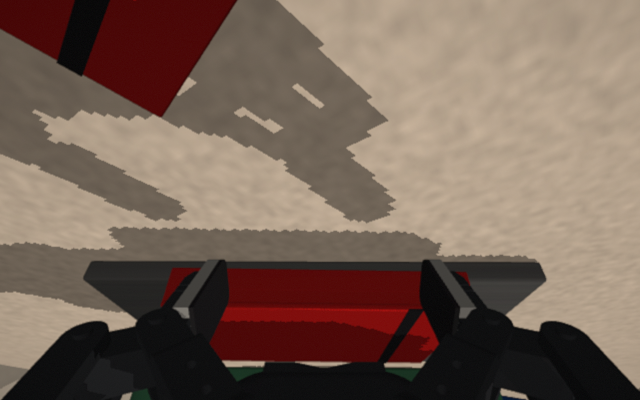

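The fingertips are just in front of the notebook's edge, at (215,262) and (432,262). The notebook spans columns of about 165–472, so the fingers are centred on it. Now I push.

step_arm:
  motion:
    - {"slide": [-2,0,1.4],"dr": [0,0,0],"jaw": 85}
    - {"slide": [-4,0,2.8],"dr": [0,0,0],"jaw": 85}
    - {"slide": [-6,0,4.2],"dr": [0,0,0],"jaw": 85}
    - {"slide": [-8,0,5.6],"dr": [0,0,0],"jaw": 85}
    - {"slide": [-10,0,7],"dr": [0,0,0],"jaw": 85}
    - {"slide": [-12,0,8.4],"dr": [0,0,0],"jaw": 85}
    - {"slide": [-14,0,9.8],"dr": [0,0,0],"jaw": 85}
    - {"slide": [-16,0,11.2],"dr": [0,0,0],"jaw": 85}

```text
clock: 4.25
position: [488.7, -92.9, 13.3]
ee_rot: [-0.457, 0.839, 0.139, 0.262]
contact_force: [-2.0, -2.0, 0.3]
gripper_width: 84.9
grasp_force: 1.0
```

```bash
python3 - <<'E'
from h import *
st=arm.read_state();im=optics.get_image("wrist");cv2.imwrite("pics/w4.png",im)
np.save("st4.npy",st,allow_pickle=True)
print(st["clock"],press(st["position"]),st["contact_force"])
im=im.astype(int);red=(im[...,2]>60)&(im[...,1]<50)&(im[...,0]<50)
for r in (265,275,290,310,325,340): 
    c=np.where(red[r,100:560])[0]+100; print(r,c.min(),c.max())
for c in (270,320,370): print(c,np.where(np.diff(im[250:375,c,2])>12)[0]+250)
for r in (266,270): print([np.where(im[r,60:560].sum(1)<150)[0][[0,-1]]+60])
E
```

```text
4.25 [-90.    1.6  13.3] [-2.  -2.   0.3]
265 166 473
275 162 476
290 158 481
310 225 408
325 218 429
340 211 437
270 [261 262 300 301]
320 [261 262 300 301]
370 [261 262 301]
[array([ 67, 473])]
[array([ 72, 474])]
```

```bash
python3 - <<'E'
from h import *
st=np.load("st4.npy",allow_pickle=True).item();C=cam("wrist",st)
print(press(back(C,(320,301),32)),press(back(C,(320,261.5),12)))
for p in[(158,290),(481,290),(156,301),(483,301)]: print(press(back(C,p,32)))
for p in[(165.5,262),(473.5,262)]: print(press(back(C,p,12)))
E
```

```text
[-88.    0.6  32. ] [-87.7   0.3  12. ]
[-99.  -68.2  32. ]
[-101.1   68.2   32. ]
[-86.8 -73.9  32. ]
[-89.2  73.5  32. ]
[-86.2 -75.9  12. ]
[-88.1  75.1  12. ]
```

step_arm:
  motion:
    - {"slide": [-3,-0.4,2.1],"dr": [0,0,0],"jaw": 85}
    - {"slide": [-6,-0.8,4.2],"dr": [0,0,0],"jaw": 85}
    - {"slide": [-9,-1.2,6.3],"dr": [0,0,0],"jaw": 85}
    - {"slide": [-12,-1.6,8.4],"dr": [0,0,0],"jaw": 85}
    - {"slide": [-15,-2,10.5],"dr": [0,0,0],"jaw": 85}
    - {"slide": [-18,-2.3,12.6],"dr": [0,0,0],"jaw": 85}
    - {"slide": [-21,-2.6,14.7],"dr": [0,0,0],"jaw": 85}
    - {"slide": [-24,-3,16.8],"dr": [0,0,0],"jaw": 85}

```text
clock: 5.3
position: [507.3, -70.0, 13.1]
ee_rot: [-0.457, 0.839, 0.139, 0.262]
contact_force: [-1.7, -2.1, 2.6]
gripper_width: 84.7
grasp_force: 1.7
```

```bash
python3 - <<'E'
from h import *
st=arm.read_state();im=optics.get_image("wrist");cv2.imwrite("pics/w5.png",im)
cv2.imwrite("pics/t5.png",optics.get_image("top"))
np.save("st5.npy",st,allow_pickle=True)
print(st["clock"],press(st["position"]),st["contact_force"])
E
```

```text
5.3 [-60.6  -1.6  13.1] [-1.7 -2.1  2.6]
```

View pics/w5.png

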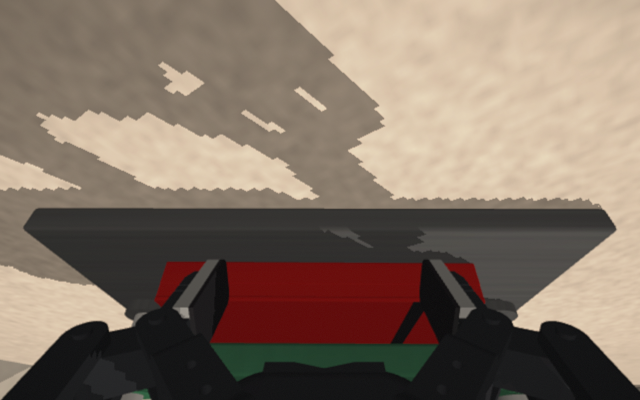

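The notebook is nearly in. The bed's front top corners are at (23,229) and (616,229), and the notebook's bottom front corners are at (167,262) and (474,262).

```bash
python3 - <<'E'
from h import *
st=np.load("st5.npy",allow_pickle=True).item();C=cam("wrist",st)
im=cv2.imread("pics/w5.png").astype(int);s=im.sum(2)
red=(im[...,2]>60)&(im[...,1]<50)&(im[...,0]<50)
for r in (264,267,275,285): c=np.where(red[r])[0]; print(r,c.min(),c.max())
for c in (60,100,150,240,300,400,500,580): print(c,np.where(np.abs(np.diff(s[200:312,c]))>15)[0]+200)
for r in (222,226,228,230,234): c=np.where(s[r]<160)[0]; print(r,c.min(),c.max())
for p in [(23,229),(616,229)]: print("bed",press(back(C,p,12)))
for p in [(166.5,262),(474.5,262)]: print("nb",press(back(C,p,12)))
for p in [(270,343.5),(400,343.5)]: print("platen bottom at z",[press(back(C,p,z)) for z in (44,47,50)])
E
```

```text
264 166 473
267 165 474
275 162 476
285 159 479
60 [206 207 208 256 257 258 279 280 281]
100 [206 207 208 286 287 288 289 290]
150 [206 207 208 310]
240 [206 207 208 261]
300 [206 207 208]
400 [207 208]
500 [200 201 207 208 209 298 299 309]
580 [207 208 209 257 258 259 260 270]
222 28 610
226 25 613
228 25 28
230 26 419
234 31 423
bed [ -86.  -128.6   12. ]
bed [-88.4 120.5  12. ]
nb [-57.2 -78.3  12. ]
nb [-59.1  72.3  12. ]
platen bottom at z [array([-35.7, -26.7,  44. ]), array([-46.9, -24.9,  47. ]), array([-58. , -23.2,  50. ])]
platen bottom at z [array([-37.2,  35.7,  44. ]), array([-48.3,  33.3,  47. ]), array([-59.3,  30.9,  50. ])]
```

step_arm:
  motion:
    - {"slide": [-1.5,-0.2,1],"dr": [0,0,0],"jaw": 85}
    - {"slide": [-3,-0.4,2.1],"dr": [0,0,0],"jaw": 85}
    - {"slide": [-4.5,-0.6,3.1],"dr": [0,0,0],"jaw": 85}
    - {"slide": [-6,-0.8,4.2],"dr": [0,0,0],"jaw": 85}
    - {"slide": [-7,-0.8,4.9],"dr": [0,0,0],"jaw": 85}
    - {"slide": [-7,-0.8,4.9],"dr": [0,0,0],"jaw": 85}
    - {"slide": [-7,-0.8,4.9],"dr": [0,0,0],"jaw": 85}
    - {"slide": [-7,-0.8,4.9],"dr": [0,0,0],"jaw": 85}

```text
clock: 6.4
position: [512.6, -63.3, 13.0]
ee_rot: [-0.457, 0.839, 0.139, 0.262]
contact_force: [-0.7, -1.1, 2.1]
gripper_width: 84.8
grasp_force: 1.0
```

```bash
python3 - <<'E'
from h import *
st=arm.read_state();im=optics.get_image("wrist");cv2.imwrite("pics/w6.png",im)
C=cam("wrist",st)
print(st["clock"],press(st["position"]),st["contact_force"])
im=im.astype(int);s=im.sum(2)
red=(im[...,2]>50)&(im[...,1]<45)&(im[...,0]<45)
for r in (264,266,268): c=np.where(red[r])[0]; print(r,c.min(),c.max())
for c in (60,100,240,300,400,580): print(c,np.where(np.abs(np.diff(s[180:312,c]))>15)[0]+180, np.where(red[:,c])[0][:1])
for r in range(190,232,3): c=np.where(s[r]<160)[0]; print(r,c.min() if len(c) else 0,c.max() if len(c) else 0)
E
```

```text
6.4 [-52.1  -2.4  13. ] [-0.7 -1.1  2.1]
264 166 473
266 165 473
268 164 474
60 [194 195 196 255 256 257 275 276] []
100 [194 195 196 285 286 287 288] []
240 [194 195 196] [262]
300 [185 186 187 194 195 196 262 297] [262]
400 [185 186 194 195 196] [262]
580 [182 184 185 195 196 219 259 260 261 262] []
190 0 0
193 0 0
196 0 0
199 23 618
202 21 621
205 19 623
208 16 626
211 14 628
214 12 630
217 0 0
220 15 414
223 19 416
226 23 415
229 27 419
```

```bash
python3 - <<'E'
from h import *
st=arm.read_state();C=cam("wrist",st)
for p in [(10,217.3),(632.5,217.3)]: print("bed",press(back(C,p,12)))
for p in [(166,261.7),(474,261.7)]: print("nb",press(back(C,p,12)))
T=tilt(90) # vertical, tool y=+Y, x=-X
print("retreat",delta(st,world(-135,0,60),tilt(55)))
E
```

```text
bed [ -86.2 -128.4   12. ]
bed [-88.4 120.3  12. ]
nb [-49.2 -79.2  12. ]
nb [-51.  71.  12.]
retreat (array([ 41.7,   2. , -85.7]), array([-0. , -0.1,  0. ]))
```

step_arm:
  motion:
    - {"slide": [12,0,-9],"dr": [0,0,0],"jaw": 85}
    - {"slide": [33,0,-23],"dr": [0,0,0],"jaw": 85}
    - {"slide": [66,0,-46],"dr": [0,0,0],"jaw": 85}
    - {"slide": [73,0,-88],"dr": [0,0,0],"jaw": 60}
    - {"slide": [52,0,-135],"dr": [0,0,0],"jaw": 0}
    - {"slide": [21,0,-180],"dr": [0,0,0],"jaw": 0}
    - {"slide": [-11,0,-225],"dr": [0,0,0],"jaw": 0}
    - {"slide": [-43,0,-270],"dr": [0,0,0],"jaw": 0}

```text
clock: 7.45
position: [446.5, -161.4, 261.6]
ee_rot: [-0.457, 0.839, 0.139, 0.261]
contact_force: [0.5, -0.8, 0.8]
gripper_width: 0.0
grasp_force: 0.0
```

```bash
python3 - <<'E'
from h import *
st=arm.read_state()
print(st["clock"],press(st["position"]),st["contact_force"],st["gripper_width"],st["joints"].round(2))
print(delta(st,world(-61,-22,330),tilt(90)))
E
```

```text
7.45 [-170.4   -0.1  261.6] [ 0.5 -0.8  0.8] 0.0228568364640459 [-0.4  0.1 -0.2 -0.6 -1.2  0.1]
(array([-128.9,  -22. ,    5.6]), array([-0. ,  4.3, -0. ]))
```

step_arm:
  motion:
    - {"slide": [-20,0,-28],"dr": [0,0.7,0],"jaw": 0}
    - {"slide": [-39,0,-56],"dr": [0,1.5,0],"jaw": 0}
    - {"slide": [-60,-5,-42],"dr": [0,2.3,0],"jaw": 0}
    - {"slide": [-85,-11,-26],"dr": [0,3.1,0],"jaw": 0}
    - {"slide": [-110,-17,-8],"dr": [0,3.8,0],"jaw": 0}
    - {"slide": [-129,-22,6],"dr": [0,4.3,0],"jaw": 0}
    - {"slide": [-129,-22,6],"dr": [0,4.3,0],"jaw": 0}
    - {"slide": [-129,-22,6],"dr": [0,4.3,0],"jaw": 0}

```text
clock: 8.45
position: [524.7, -81.2, 327.6]
ee_rot: [-0.478, 0.879, -0.002, 0.001]
contact_force: [-0.8, 0.4, -0.1]
gripper_width: -0.4
grasp_force: 0.0
```

```bash
python3 - <<'E'
from h import *
st=arm.read_state()
print(st["clock"],press(st["position"]),st["contact_force"],st["joints"].round(2))
print(delta(st,world(-61,-22,238),tilt(90)))
E
```

```text
8.45 [-60.6 -22.3 327.6] [-0.8  0.4 -0.1] [ 0.1  0.2 -0.1  0.  -1.4 -0.7]
(array([ 0.5,  0.7, 89.6]), array([-0.,  0., -0.]))
```

step_arm:
  motion:
    - {"slide": [0,0,20],"dr": [0,0,0],"jaw": 0}
    - {"slide": [0,0,40],"dr": [0,0,0],"jaw": 0}
    - {"slide": [0,0,60],"dr": [0,0,0],"jaw": 0}
    - {"slide": [0,0,75],"dr": [0,0,0],"jaw": 0}
    - {"slide": [0,0,85],"dr": [0,0,0],"jaw": 0}
    - {"slide": [0,0,90],"dr": [0,0,0],"jaw": 0}
    - {"slide": [0,0,90],"dr": [0,0,0],"jaw": 0}
    - {"slide": [0,0,90],"dr": [0,0,0],"jaw": 0}

```text
clock: 9.45
position: [526.2, -80.9, 238.7]
ee_rot: [-0.478, 0.878, -0.002, 0.002]
contact_force: [0.1, -0.2, 0.5]
gripper_width: -0.2
grasp_force: 0.0
```

```bash
cat > orb.py <<'E'
from h import *
import sys
def orbit(b0,b1,n=8,r=65,drop=1):
    b=np.radians(np.linspace(b0,b1,n+1)); c=r*np.cos(b);s=r*np.sin(b)
    return [[round(-(c[i]-c[0]),1),round(s[i]-s[0],1),round((b0-b1)*i/n/360*12*drop,1)] for i in range(1,n+1)]
def rep():
    st=arm.read_state();p=press(st["position"]);f=st["contact_force"]
    X,Y,Z=axes();b=np.arctan2(p[1],p[0]);t=-np.sin(b)*X+np.cos(b)*Y;rr=np.cos(b)*X+np.sin(b)*Y
    print("t",st["clock"].__round__(2),"p",p,"beta",np.degrees(b).round(1),"r",np.hypot(*p[:2]).round(1),"Ftan",(f@t).round(2),"Frad",(f@rr).round(2),"Fz",f[2].round(2),"M about axis",((p[0]*(f@Y)-p[1]*(f@X))/1000).round(3))
if __name__=="__main__":
    rep()
    if len(sys.argv)>2: print(orbit(float(sys.argv[1]),float(sys.argv[2])))
E
python3 orb.py 200 40; python3 orb.py 40 -120
```

```text
t 9.45 p [-59.6 -23.4 238.7] beta -158.6 r 64.0 Ftan 0.18 Frad 0.17 Fz 0.51 M about axis 0.012
[[np.float64(3.9), np.float64(22.2), 0.7], [np.float64(-0.0), np.float64(44.5), 1.3], [np.float64(-11.3), np.float64(64.0), 2.0], [np.float64(-28.6), np.float64(78.5), 2.7], [np.float64(-49.8), np.float64(86.2), 3.3], [np.float64(-72.4), np.float64(86.2), 4.0], [np.float64(-93.6), np.float64(78.5), 4.7], [np.float64(-110.9), np.float64(64.0), 5.3]]
t 9.45 p [-59.6 -23.4 238.7] beta -158.6 r 64.0 Ftan 0.18 Frad 0.17 Fz 0.51 M about axis 0.012
[[np.float64(-11.3), np.float64(-19.5), 0.7], [np.float64(-15.2), np.float64(-41.8), 1.3], [np.float64(-11.3), np.float64(-64.0), 2.0], [np.float64(-0.0), np.float64(-83.6), 2.7], [np.float64(17.3), np.float64(-98.1), 3.3], [np.float64(38.5), np.float64(-105.8), 4.0], [np.float64(61.1), np.float64(-105.8), 4.7], [np.float64(82.3), np.float64(-98.1), 5.3]]
```

step_arm:
  motion:
    - {"slide": [4,22,0.5],"dr": [0,0,0],"jaw": 0}
    - {"slide": [0,44.5,1],"dr": [0,0,0],"jaw": 0}
    - {"slide": [-11,64,1.5],"dr": [0,0,0],"jaw": 0}
    - {"slide": [-28.5,78.5,2],"dr": [0,0,0],"jaw": 0}
    - {"slide": [-50,86,3],"dr": [0,0,0],"jaw": 0}
    - {"slide": [-72.5,86,3.5],"dr": [0,0,0],"jaw": 0}
    - {"slide": [-93.5,78.5,4],"dr": [0,0,0],"jaw": 0}
    - {"slide": [-111,64,5],"dr": [0,0,0],"jaw": 0}

```text
clock: 10.45
position: [530.8, 46.5, 233.0]
ee_rot: [-0.478, 0.878, -0.002, -0.001]
contact_force: [-4.4, -1.4, 1.7]
gripper_width: -0.1
grasp_force: 2.2
```

```bash
python3 orb.py
```

```text
t 10.45 p [ 50.   41.8 233. ] beta 39.9 r 65.2 Ftan 4.57 Frad -0.84 Fz 1.74 M about axis 0.298
```

step_arm:
  motion:
    - {"slide": [-11.5,-19.5,0.7],"dr": [0,0,0],"jaw": 0}
    - {"slide": [-15,-42,1.3],"dr": [0,0,0],"jaw": 0}
    - {"slide": [-11.5,-64,2],"dr": [0,0,0],"jaw": 0}
    - {"slide": [0,-83.5,2.7],"dr": [0,0,0],"jaw": 0}
    - {"slide": [17.5,-98,3.3],"dr": [0,0,0],"jaw": 0}
    - {"slide": [38.5,-106,4],"dr": [0,0,0],"jaw": 0}
    - {"slide": [61,-106,4.7],"dr": [0,0,0],"jaw": 0}
    - {"slide": [82.5,-98,5.3],"dr": [0,0,0],"jaw": 0}

```text
clock: 11.45
position: [572.4, -74.2, 228.6]
ee_rot: [-0.478, 0.878, -0.003, 0.006]
contact_force: [4.7, 4.6, 0.4]
gripper_width: -0.4
grasp_force: 2.7
```

```bash
python3 orb.py -120 -220; python3 orb.py -220 -250
```

```text
t 11.45 p [-28.8 -58.6 228.6] beta -116.2 r 65.3 Ftan 6.34 Frad -1.51 Fz 0.42 M about axis 0.414
[[np.float64(11.4), np.float64(8.4), 0.4], [np.float64(20.7), np.float64(19.0), 0.8], [np.float64(27.6), np.float64(31.4), 1.2], [np.float64(31.5), np.float64(45.0), 1.7], [np.float64(32.4), np.float64(59.1), 2.1], [np.float64(30.3), np.float64(73.1), 2.5], [np.float64(25.2), np.float64(86.3), 2.9], [np.float64(17.3), np.float64(98.1), 3.3]]
t 11.45 p [-28.8 -58.6 228.6] beta -116.2 r 65.3 Ftan 6.34 Frad -1.51 Fz 0.42 M about axis 0.414
[[np.float64(-2.8), np.float64(3.2), 0.1], [np.float64(-5.9), np.float64(6.1), 0.2], [np.float64(-9.1), np.float64(8.9), 0.4], [np.float64(-12.5), np.float64(11.5), 0.5], [np.float64(-16.1), np.float64(13.8), 0.6], [np.float64(-19.8), np.float64(15.9), 0.8], [np.float64(-23.6), np.float64(17.7), 0.9], [np.float64(-27.6), np.float64(19.3), 1.0]]
```

step_arm:
  motion:
    - {"slide": [11.5,8.5,0.4],"dr": [0,0,0],"jaw": 0}
    - {"slide": [20.5,19,0.8],"dr": [0,0,0],"jaw": 0}
    - {"slide": [27.5,31.5,1.2],"dr": [0,0,0],"jaw": 0}
    - {"slide": [31.5,45,1.7],"dr": [0,0,0],"jaw": 0}
    - {"slide": [32.5,59,2.1],"dr": [0,0,0],"jaw": 0}
    - {"slide": [30.5,73,2.5],"dr": [0,0,0],"jaw": 0}
    - {"slide": [25,86.5,2.9],"dr": [0,0,0],"jaw": 0}
    - {"slide": [17.5,98,3.3],"dr": [0,0,0],"jaw": 0}

```text
clock: 12.45
position: [478.9, -37.2, 225.2]
ee_rot: [-0.478, 0.878, -0.003, 0.003]
contact_force: [3.0, -3.4, 0.2]
gripper_width: -0.3
grasp_force: 2.0
```

```bash
python3 orb.py -220 -245; cat > ball.py <<'E'
from orb import *
im=optics.get_image("top");k=sys.argv[1];cv2.imwrite(f"pics/top_{k}.png",im)
rep()
E
python3 ball.py a
```

```text
t 12.45 p [-48.4  40.  225.2] beta 140.4 r 62.8 Ftan 4.1 Frad -1.8 Fz 0.17 M about axis 0.258
[[np.float64(-2.4), np.float64(2.7), 0.1], [np.float64(-4.8), np.float64(5.2), 0.2], [np.float64(-7.5), np.float64(7.6), 0.3], [np.float64(-10.2), np.float64(9.8), 0.4], [np.float64(-13.1), np.float64(11.9), 0.5], [np.float64(-16.1), np.float64(13.8), 0.6], [np.float64(-19.2), np.float64(15.5), 0.7], [np.float64(-22.3), np.float64(17.1), 0.8]]
t 12.5 p [-48.2  41.6 224.8] beta 139.2 r 63.6 Ftan 0.48 Frad 0.48 Fz 0.51 M about axis 0.031
```

step_arm:
  motion:
    - {"slide": [-2.5,2.5,0.1],"dr": [0,0,0],"jaw": 0}
    - {"slide": [-5,5,0.2],"dr": [0,0,0],"jaw": 0}
    - {"slide": [-7.5,7.5,0.3],"dr": [0,0,0],"jaw": 0}
    - {"slide": [-10,10,0.4],"dr": [0,0,0],"jaw": 0}
    - {"slide": [-13,12,0.5],"dr": [0,0,0],"jaw": 0}
    - {"slide": [-16,14,0.6],"dr": [0,0,0],"jaw": 0}
    - {"slide": [-19,15.5,0.7],"dr": [0,0,0],"jaw": 0}
    - {"slide": [-22.5,17,0.8],"dr": [0,0,0],"jaw": 0}

```text
clock: 13.5
position: [477.5, -9.3, 223.5]
ee_rot: [-0.478, 0.879, -0.003, 0.003]
contact_force: [6.1, -7.3, -1.5]
gripper_width: -0.1
grasp_force: 4.0
```

```bash
python3 orb.py -245 -265;  python3 orb.py -265 -285; python3 orb.py -285 -305; python3 - <<'E'
from h import *
C=cam("top")
# bar ball positions predicted at given angles, z ~241
for z in (241,):
  for b in(-220,-240,-260,-280,-300,-320,-340,-360,-380): print(b,*[proj(C,world(s*85*np.cos(np.radians(b)),s*85*np.sin(np.radians(b)),z))[0] for s in(1,-1)])
E
```

```text
t 13.5 p [-25.8  56.3 223.5] beta 114.6 r 61.9 Ftan 6.3 Frad -7.11 Fz -1.47 M about axis 0.39
[[np.float64(-2.6), np.float64(1.1), 0.1], [np.float64(-5.2), np.float64(2.2), 0.2], [np.float64(-7.9), np.float64(3.1), 0.2], [np.float64(-10.6), np.float64(3.9), 0.3], [np.float64(-13.4), np.float64(4.5), 0.4], [np.float64(-16.2), np.float64(5.1), 0.5], [np.float64(-19.0), np.float64(5.5), 0.6], [np.float64(-21.8), np.float64(5.8), 0.7]]
t 13.5 p [-25.8  56.3 223.5] beta 114.6 r 61.9 Ftan 6.3 Frad -7.11 Fz -1.47 M about axis 0.39
[[np.float64(-2.8), np.float64(0.2), 0.1], [np.float64(-5.7), np.float64(0.2), 0.2], [np.float64(-8.5), np.float64(0.2), 0.2], [np.float64(-11.3), np.float64(0.0), 0.3], [np.float64(-14.1), np.float64(-0.3), 0.4], [np.float64(-17.0), np.float64(-0.7), 0.5], [np.float64(-19.7), np.float64(-1.3), 0.6], [np.float64(-22.5), np.float64(-2.0), 0.7]]
t 13.5 p [-25.8  56.3 223.5] beta 114.6 r 61.9 Ftan 6.3 Frad -7.11 Fz -1.47 M about axis 0.39
[[np.float64(-2.7), np.float64(-0.8), 0.1], [np.float64(-5.4), np.float64(-1.7), 0.2], [np.float64(-8.1), np.float64(-2.7), 0.2], [np.float64(-10.6), np.float64(-3.9), 0.3], [np.float64(-13.2), np.float64(-5.1), 0.4], [np.float64(-15.7), np.float64(-6.5), 0.5], [np.float64(-18.1), np.float64(-8.0), 0.6], [np.float64(-20.5), np.float64(-9.5), 0.7]]
-220 [336.6 219.3] [322.  169.9]
-240 [327.5 220.2] [330.9 169. ]
-260 [318.6 218. ] [339.7 171.1]
-280 [311.  212.9] [347.1 176.1]
-300 [305.7 205.6] [352.5 183.2]
-320 [303.2 197. ] [355.1 191.7]
-340 [303.9 188.1] [354.6 200.6]
-360 [307.6 180. ] [351.  208.8]
-380 [313.9 173.7] [344.7 215.3]
```

step_arm:
  motion:
    - {"slide": [-1,-3,0],"dr": [0,0,0],"jaw": 0}
    - {"slide": [-3,-5,0.1],"dr": [0,0,0],"jaw": 0}
    - {"slide": [-6,-4.5,0.2],"dr": [0,0,0],"jaw": 0}
    - {"slide": [-9,-4,0.3],"dr": [0,0,0],"jaw": 0}
    - {"slide": [-12,-3.4,0.4],"dr": [0,0,0],"jaw": 0}
    - {"slide": [-15,-3,0.5],"dr": [0,0,0],"jaw": 0}
    - {"slide": [-18,-2.7,0.6],"dr": [0,0,0],"jaw": 0}
    - {"slide": [-21,-2.5,0.7],"dr": [0,0,0],"jaw": 0}

```text
clock: 14.5
position: [487.6, 6.2, 221.6]
ee_rot: [-0.477, 0.879, -0.002, -0.001]
contact_force: [-1.7, -6.8, 0.3]
gripper_width: -0.0
grasp_force: 3.0
```

```bash
python3 orb.py; python3 - <<'E'
from h import *
im=optics.get_image("top");cv2.imwrite("pics/t7.png",im)
ims=optics.get_image("side");cv2.imwrite("pics/s7.png",ims)
a=cv2.resize(im[155:235,285:385],None,fx=5,fy=5,interpolation=cv2.INTER_CUBIC)
b=cv2.resize(ims[150:280,270:370],None,fx=400/130,fy=400/130,interpolation=cv2.INTER_CUBIC)
cv2.imwrite("pics/v7.png",np.hstack([a[:400],b[:400]])[:,:800])
E
```

```text
t 14.5 p [ -7.3  56.2 221.6] beta 97.4 r 56.7 Ftan 6.85 Frad -1.41 Fz 0.32 M about axis 0.388
```

View pics/v7.png

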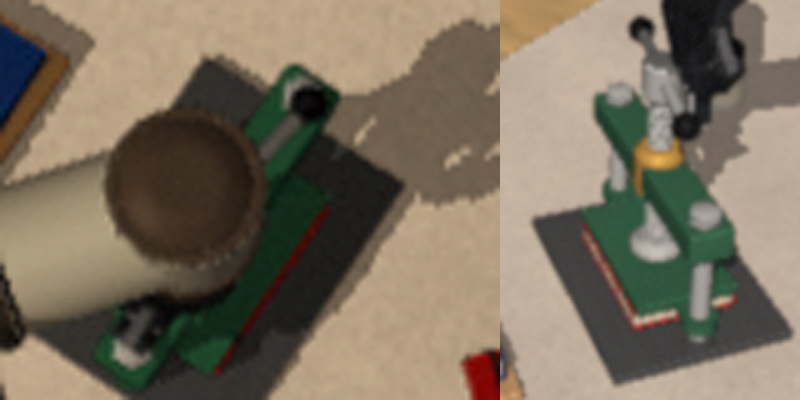

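The notebook is square under the platen, which is now close to the cover. The far ball is at top pixel (346,175), so the bar has turned about 446° (1.24 turns). Going on in small steps, watching the torque.

```bash
cat > m.py <<'E'
from orb import *
st=arm.read_state();p=press(st["position"]);f=st["contact_force"];X,Y,Z=axes()
b=np.arctan2(p[1],p[0]);r=np.hypot(*p[:2]);bb=b-np.radians(15.)*56/r
n=-np.sin(bb)*X+np.cos(bb)*Y;u=np.cos(bb)*X+np.sin(bb)*Y
bd=np.degrees(b)
print("t",round(st["clock"],2),"p",p,"beta",bd.round(1),"r",r.round(1),"M",(f@n*r*np.cos(b-bb)/1000).round(3),"Falong",(f@u).round(1),"Fz",f[2].round(1))
for s in orbit(bd,bd-float(sys.argv[1]),r=56): print([float(v) for v in s],end=" ")
E
python3 m.py 20
```

```text
t 14.6 p [ -7.   56.2 221.6] beta 97.1 r 56.6 M 0.284 Falong -1.5 Fz 1.0
[-2.4, 0.2, 0.1] [-4.9, 0.4, 0.2] [-7.3, 0.4, 0.2] [-9.8, 0.4, 0.3] [-12.2, 0.2, 0.4] [-14.6, -0.1, 0.5] [-17.0, -0.5, 0.6] [-19.4, -1.0, 0.7]
```

step_arm:
  motion:
    - {"slide": [-2.5,0.2,0.1],"dr": [0,0,0],"jaw": 0}
    - {"slide": [-5,0.4,0.2],"dr": [0,0,0],"jaw": 0}
    - {"slide": [-7.5,0.4,0.2],"dr": [0,0,0],"jaw": 0}
    - {"slide": [-10,0.4,0.3],"dr": [0,0,0],"jaw": 0}
    - {"slide": [-12,0.2,0.4],"dr": [0,0,0],"jaw": 0}
    - {"slide": [-14.5,0,0.5],"dr": [0,0,0],"jaw": 0}
    - {"slide": [-17,-0.5,0.6],"dr": [0,0,0],"jaw": 0}
    - {"slide": [-19.5,-1,0.7],"dr": [0,0,0],"jaw": 0}

```text
clock: 15.6
position: [498.7, 21.6, 221.1]
ee_rot: [-0.477, 0.879, -0.002, -0.002]
contact_force: [-3.1, -7.3, 2.2]
gripper_width: -0.2
grasp_force: 3.2
```

```bash
python3 m.py 20
```

```text
t 15.6 p [ 11.7  55.2 221.1] beta 78.1 r 56.5 M 0.346 Falong -4.7 Fz 2.2
[-2.4, -0.6, 0.1] [-4.7, -1.2, 0.2] [-7.1, -2.0, 0.2] [-9.3, -2.8, 0.3] [-11.6, -3.8, 0.4] [-13.8, -4.9, 0.5] [-15.9, -6.0, 0.6] [-18.0, -7.3, 0.7]
```

step_arm:
  motion:
    - {"slide": [-2.5,-0.6,0.1],"dr": [0,0,0],"jaw": 0}
    - {"slide": [-4.5,-1.2,0.2],"dr": [0,0,0],"jaw": 0}
    - {"slide": [-7,-2,0.2],"dr": [0,0,0],"jaw": 0}
    - {"slide": [-9.5,-3,0.3],"dr": [0,0,0],"jaw": 0}
    - {"slide": [-11.5,-4,0.4],"dr": [0,0,0],"jaw": 0}
    - {"slide": [-14,-5,0.5],"dr": [0,0,0],"jaw": 0}
    - {"slide": [-16,-6,0.6],"dr": [0,0,0],"jaw": 0}
    - {"slide": [-18,-7.5,0.7],"dr": [0,0,0],"jaw": 0}

```text
clock: 16.6
position: [513.3, 32.6, 219.8]
ee_rot: [-0.477, 0.879, -0.001, -0.003]
contact_force: [-6.9, -3.9, 2.9]
gripper_width: 0.1
grasp_force: 3.7
```

```bash
python3 m.py 20
```

```text
t 16.6 p [ 28.9  49.  219.8] beta 59.5 r 56.9 M 0.416 Falong -2.4 Fz 2.9
[-2.1, -1.3, 0.1] [-4.1, -2.7, 0.2] [-6.1, -4.1, 0.2] [-7.9, -5.7, 0.3] [-9.8, -7.3, 0.4] [-11.5, -9.0, 0.5] [-13.2, -10.8, 0.6] [-14.8, -12.6, 0.7]
```

step_arm:
  motion:
    - {"slide": [-2,-1.5,0.1],"dr": [0,0,0],"jaw": 0}
    - {"slide": [-4,-2.7,0.2],"dr": [0,0,0],"jaw": 0}
    - {"slide": [-6,-4,0.2],"dr": [0,0,0],"jaw": 0}
    - {"slide": [-8,-5.7,0.3],"dr": [0,0,0],"jaw": 0}
    - {"slide": [-10,-7.3,0.4],"dr": [0,0,0],"jaw": 0}
    - {"slide": [-11.5,-9,0.5],"dr": [0,0,0],"jaw": 0}
    - {"slide": [-13,-11,0.6],"dr": [0,0,0],"jaw": 0}
    - {"slide": [-15,-12.5,0.7],"dr": [0,0,0],"jaw": 0}

```text
clock: 17.6
position: [531.4, 38.6, 218.9]
ee_rot: [-0.477, 0.879, -0.001, -0.004]
contact_force: [-8.1, -3.2, 1.8]
gripper_width: -0.1
grasp_force: 3.7
```

```bash
python3 m.py 20; python3 - <<'E'
from h import *
im=optics.get_image("top");cv2.imwrite("pics/t8.png",im)
d=(im.astype(int).sum(2)<75).astype(np.uint8)
n,l,s,c=cv2.connectedComponentsWithStats(d[150:240,290:370])
for i in range(1,n):
  if 8<s[i,4]<150: print(c[i]+[290,150],s[i])
C=cam("top")
for b in(-280,-300,-310,-320,-330,-340): print(b,*[proj(C,world(s*85*np.cos(np.radians(b)),s*85*np.sin(np.radians(b)),238))[0] for s in(1,-1)])
E
```

```text
t 17.6 p [ 43.7  37.1 218.9] beta 40.3 r 57.3 M 0.424 Falong -4.2 Fz 1.8
[-1.5, -1.9, 0.1] [-3.0, -3.9, 0.2] [-4.4, -5.9, 0.2] [-5.6, -8.0, 0.3] [-6.8, -10.1, 0.4] [-7.9, -12.3, 0.5] [-8.9, -14.5, 0.6] [-9.8, -16.8, 0.7] [343.7 187.1] [49 31 10 13 30]
[310.6 200.4] [ 12  42  21  19 120]
[354.8 198.9] [61 45  8  9 58]
[319.4 224.3] [27 71  6  7 12]
-280 [311.  213.1] [347.1 176.2]
-300 [305.7 205.8] [352.4 183.4]
-310 [304.1 201.6] [354.1 187.5]
-320 [303.2 197.2] [355.  191.9]
-330 [303.2 192.7] [355.2 196.3]
-340 [303.9 188.3] [354.5 200.8]
```

step_arm:
  motion:
    - {"slide": [-1.5,-2,0.1],"dr": [0,0,0],"jaw": 0}
    - {"slide": [-3,-4,0.2],"dr": [0,0,0],"jaw": 0}
    - {"slide": [-4.5,-6,0.2],"dr": [0,0,0],"jaw": 0}
    - {"slide": [-5.5,-8,0.3],"dr": [0,0,0],"jaw": 0}
    - {"slide": [-7,-10,0.4],"dr": [0,0,0],"jaw": 0}
    - {"slide": [-8,-12.5,0.5],"dr": [0,0,0],"jaw": 0}
    - {"slide": [-9,-14.5,0.6],"dr": [0,0,0],"jaw": 0}
    - {"slide": [-10,-17,0.7],"dr": [0,0,0],"jaw": 0}

```text
clock: 18.65
position: [550.8, 38.5, 218.0]
ee_rot: [-0.477, 0.879, 0.0, -0.004]
contact_force: [-9.0, -1.7, 2.9]
gripper_width: 0.0
grasp_force: 3.7
```

```bash
python3 m.py 18
```

```text
t 18.65 p [ 54.2  20.7 218. ] beta 20.9 r 58.0 M 0.411 Falong -5.6 Fz 2.9
[-0.7, -2.1, 0.1] [-1.4, -4.2, 0.2] [-2.0, -6.3, 0.2] [-2.5, -8.4, 0.3] [-2.9, -10.6, 0.4] [-3.2, -12.8, 0.4] [-3.5, -14.9, 0.5] [-3.6, -17.1, 0.6]
```

step_arm:
  motion:
    - {"slide": [-0.7,-2,0.1],"dr": [0,0,0],"jaw": 0}
    - {"slide": [-1.4,-4,0.2],"dr": [0,0,0],"jaw": 0}
    - {"slide": [-2,-6.5,0.2],"dr": [0,0,0],"jaw": 0}
    - {"slide": [-2.5,-8.5,0.3],"dr": [0,0,0],"jaw": 0}
    - {"slide": [-3,-10.5,0.4],"dr": [0,0,0],"jaw": 0}
    - {"slide": [-3.2,-13,0.4],"dr": [0,0,0],"jaw": 0}
    - {"slide": [-3.5,-15,0.5],"dr": [0,0,0],"jaw": 0}
    - {"slide": [-3.6,-17.5,0.6],"dr": [0,0,0],"jaw": 0}

```text
clock: 19.65
position: [566.4, 32.8, 216.8]
ee_rot: [-0.477, 0.879, 0.001, -0.005]
contact_force: [-11.0, 1.5, 0.6]
gripper_width: 0.1
grasp_force: 4.5
```

```bash
python3 m.py 18; python3 - <<'E'
from h import *
im=optics.get_image("top");cv2.imwrite("pics/t9.png",im)
d=(im.astype(int).sum(2)<75).astype(np.uint8)
n,l,s,c=cv2.connectedComponentsWithStats(d[150:240,290:370])
for i in range(1,n):
  if 8<s[i,4]<150: print(c[i]+[290,150],s[i])
C=cam("top")
for b in(-340,-350,-360,-370,-380): print(b,*[proj(C,world(s*85*np.cos(np.radians(b)),s*85*np.sin(np.radians(b)),238))[0] for s in(1,-1)])
E
```

```text
t 19.65 p [ 57.8   4.5 216.8] beta 4.4 r 58.0 M 0.509 Falong -6.4 Fz 0.6
[-0.1, -2.2, 0.1] [-0.2, -4.4, 0.2] [-0.1, -6.6, 0.2] [0.0, -8.8, 0.3] [0.2, -11.0, 0.4] [0.5, -13.2, 0.4] [0.9, -15.3, 0.5] [1.4, -17.5, 0.6] [347.  181.9] [53 25  9 14 22]
[312.8 188.3] [ 13  29  23  20 147]
[338.9 194.1] [46 40  8  9 22]
[347.2 212.9] [53 58  9 10 54]
[318.9 224.7] [25 70  8 11 15]
-340 [303.9 188.3] [354.5 200.8]
-350 [305.4 184.1] [353.1 205. ]
-360 [307.7 180.2] [350.9 209. ]
-370 [310.5 176.8] [348.1 212.5]
-380 [313.9 173.9] [344.7 215.4]
```

step_arm:
  motion:
    - {"slide": [0,6,0],"dr": [0,0,0],"jaw": 0}
    - {"slide": [0,14,0],"dr": [0,0,0],"jaw": 0}
    - {"slide": [0,20,0],"dr": [0,0,0],"jaw": 0}
    - {"slide": [0,20,-20],"dr": [0,0,0],"jaw": 0}
    - {"slide": [0,20,-50],"dr": [0,0,0],"jaw": 0}
    - {"slide": [0,20,-80],"dr": [0,0,0],"jaw": 0}
    - {"slide": [0,20,-110],"dr": [0,0,0],"jaw": 0}
    - {"slide": [0,20,-140],"dr": [0,0,0],"jaw": 0}

```text
clock: 20.7
position: [554.4, 44.2, 360.8]
ee_rot: [-0.478, 0.878, -0.002, 0.002]
contact_force: [-0.1, 0.0, 0.6]
gripper_width: -0.0
grasp_force: 0.0
```

step_arm:
  motion:
    - {"slide": [30,0,-10],"dr": [0,0,0],"jaw": 0}
    - {"slide": [60,0,-10],"dr": [0,0,0],"jaw": 0}
    - {"slide": [90,0,-10],"dr": [0,0,0],"jaw": 0}
    - {"slide": [120,0,-10],"dr": [0,0,0],"jaw": 0}
    - {"slide": [150,0,-10],"dr": [0,0,0],"jaw": 0}
    - {"slide": [180,0,-10],"dr": [0,0,0],"jaw": 0}
    - {"slide": [210,0,-10],"dr": [0,0,0],"jaw": 0}
    - {"slide": [230,0,-10],"dr": [0,0,0],"jaw": 0}

```text
clock: 21.7
position: [426.7, -150.9, 368.1]
ee_rot: [-0.477, 0.879, -0.002, 0.001]
contact_force: [-0.5, -0.2, 0.5]
gripper_width: -0.1
grasp_force: 0.0
```

```bash
python3 orb.py; python3 - <<'E'
from h import *
im=optics.get_image("top");ims=optics.get_image("side")
cv2.imwrite("pics/t10.png",im);cv2.imwrite("pics/s10.png",ims)
a=cv2.resize(im[155:235,285:385],None,fx=5,fy=5,interpolation=cv2.INTER_CUBIC)
b=cv2.resize(ims[150:280,270:400],None,fx=400/130,fy=400/130,interpolation=cv2.INTER_CUBIC)
cv2.imwrite("pics/v10.png",np.hstack([a[:,:400],b]))
C=cam("side")
for z in (240,237,234): print(z,proj(C,world(0,0,z)), proj(C,world(-50,80,z-208)))
for z in (48,): print(proj(C,world(-50,80,z)),proj(C,world(0,0,256)))
E
```

```text
t 21.7 p [-172.3   22.2  368.1] beta 172.7 r 173.7 Ftan -0.23 Frad 0.46 Fz 0.46 M about axis -0.039
240 [[323.1 174.1]] [[347.2 245.8]]
237 [[323.1 175. ]] [[347.1 246.6]]
234 [[323.  175.9]] [[347.1 247.3]]
[[347.5 241.6]] [[323.3 169. ]]
```

View pics/v10.png

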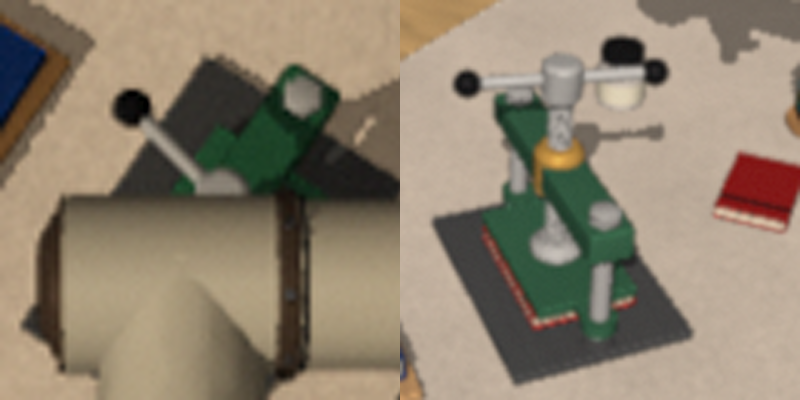

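The platen rests on the red notebook, which is square underneath it. The handle has turned about 1.5 turns, roughly a quarter past touch, and the arm is clear. Handing in.

```bash
python3 -c "
from bench import arm
print(arm.job_done())"
```

```text
the job is handed in; nothing more can be done
None
```

The red notebook is centred and square under the platen, the T-handle is snugged about a quarter turn past first touch (estimates ran 0.23–0.32 turn), and the job was handed in at about 22 s with the arm clear; the blue notebook, the mug and the jar were not touched.

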